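# Enter the code on a push-button key safe

## Task

Test the code of the push-button key safe that lies on its back on the worktop, its loop pointing away from you: with the fingertips gently press the far left button, then the near right one, then the far right one, each all the way down so that it stays down, and leave the near left button up. Then push the sliding catch at the near end of the face all the way across to the right. Lift nothing, leave the safe lying where it is, and do not disturb the padlock, the car key or the lock cylinder.

Things in the scene. Friction and masses are not known exactly. Their poses are not given: they have to be found in the camera images.
- key_safe: Push-button key safe, loose on its back: grey box 140 mm (x) by 104 mm (y), flat black face 36 mm above the worktop, about 1.6 kg. A steel loop stands out of its far end, to 115 mm from the centre, 18 mm up. Origin: centre of the underside; x towards the loop, away from the robot (yaw up to 20 degrees), y left, z up. Four round buttons in the far half of the face, catch at the near end.
- far_left (a joint): Value of the far left button of the key safe: 0 = up as at the start, top 12 mm above the face; 0.007 m = fully down, top 5 mm above the face. It moves straight down against a steady friction of 3.5 N, has no spring and stays where it is left; it counts as down beyond 5 mm.
- far_left_top (a point): Centre of the top of the far left button, a round flat-topped button 18.6 mm across whose grey rubber cap gives 1 mm per 4 N, at most 4 mm. In the safe's frame it stands at x = +46 mm, y = +22 mm, z = +48 mm when up.
- near_right (a joint): Value of the near right button of the key safe: 0 = up as at the start, top 12 mm above the face; 0.007 m = fully down, top 5 mm above the face. It moves straight down against a steady friction of 3.5 N, has no spring and stays where it is left; it counts as down beyond 5 mm.
- near_right_top (a point): Centre of the top of the near right button, a round flat-topped button 18.6 mm across whose grey rubber cap gives 1 mm per 4 N, at most 4 mm. In the safe's frame it stands at x = +6 mm, y = -22 mm, z = +48 mm when up.
- far_right (a joint): Value of the far right button of the key safe: 0 = up as at the start, top 12 mm above the face; 0.007 m = fully down, top 5 mm above the face. It moves straight down against a steady friction of 3.5 N, has no spring and stays where it is left; it counts as down beyond 5 mm.
- far_right_top (a point): Centre of the top of the far right button, a round flat-topped button 18.6 mm across whose grey rubber cap gives 1 mm per 4 N, at most 4 mm. In the safe's frame it stands at x = +46 mm, y = -22 mm, z = +48 mm when up.
- near_left (a joint): Value of the near left button of the key safe: 0 = up as at the start, top 12 mm above the face; 0.007 m = fully down, top 5 mm above the face. It moves straight down against a steady friction of 3.5 N, has no spring and stays where it is left; it counts as down beyond 5 mm.
- near_left_top (a point): Centre of the top of the near left button, a round flat-topped button 18.6 mm across whose grey rubber cap gives 1 mm per 4 N, at most 4 mm. In the safe's frame it stands at x = +6 mm, y = +22 mm, z = +48 mm when up.
- catch (a joint): Value of the sliding catch: 0 to 0.006 m at the start (at the left), 0.030 m = fully across to the right (along the safe's -y). Slides with a friction of 2 N and stays where it is left; beyond 26 mm it counts as fully across.
- catch_top (a point): Centre of the top of the catch, an upright metal thumb tab, 34 mm along the safe's x, 12 mm along y, rising 17 mm above the face (top 53 mm above the worktop). In the safe's frame it is at x = -44 mm, y = +15 mm less the joint value. The face to its left is flat and free to the edge at y = +52 mm.
- padlock: Bystander: steel padlock lying flat, 72 x 50 x 14 mm, origin at the centre of its underside. It and the key safe may change places.
- car_key: Bystander: key with a black plastic head lying flat, 53 x 28 x 6 mm, origin at the centre of its underside.
- lock_cylinder: Bystander: silver lock cylinder lying flat, 33 x 63 x 18 mm, origin at the centre of its underside.

How it is judged:
On the way, in this order (a step that is already met when the one before it is completed fails the run):
1. the far left button is down (value of joint far_left above 0.005 m), for 0.1 s.
2. the near right button is down (value of joint near_right above 0.005 m), for 0.1 s.
3. the far right button is down (value of joint far_right above 0.005 m), for 0.1 s.
4. the catch is fully across (value of joint catch above 0.026 m), for 0.1 s.
At the end, for the whole second after the job is handed in: Far left, near right and far right buttons down by over 5 of 7 mm, near left by under 2 mm; catch over 26 of its 30 mm across; safe flat, at rest, within 20 mm of its start; padlock, car key and lock cylinder within 15 mm of theirs (value of joint each of far_left, near_right, far_right above 0.005 m and value of joint near_left below 0.002 m and value of joint catch above 0.026 m and distance of key_safe from where it was at the start of the episode below 0.02 m and angle between key_safe's own z axis and vertical below 0.05 rad and linear speed of key_safe below 0.02 m/s and distance of each of padlock, car_key, lock_cylinder from where it was at the start of the episode below 0.015 m); the robot touches nothing.
It fails at once if a button or the catch is worked before its turn ((value of joint near_right above 0.002 m and value of joint far_left below 0.0045 m) or (value of joint far_right above 0.002 m and value of joint near_right below 0.0045 m) or (value of joint catch above 0.012 m and value of joint far_right below 0.0045 m)).
It fails at once if the near left button is pushed in by more than 2 mm (value of joint near_left above 0.002 m).
It fails at once if the key safe is pressed or struck harder than 25 N (contact force between any of the fingers, the arm and key_safe above 25 N).
It fails at once if the key safe is lifted, tipped or shifted by more than 20 mm (distance of key_safe from where it was at the start of the episode above 0.02 m or height (world z) of key_safe above 0.01 m or angle between key_safe's own z axis and vertical above 0.1 rad).
It fails at once if the padlock, the car key or the lock cylinder is moved by more than 15 mm (distance of any of padlock, car_key, lock_cylinder from where it was at the start of the episode above 0.015 m).
It also fails if it takes over 46 s, if anything falls off the work surface, if the arm or the gripper's body presses on something with over 40 N, if the wrist force passes 120 N, or if a joint passes its speed limit or range.

## Robot

A 6-joint arm with a two-finger parallel gripper is mounted at the origin on a cart in front of the work surface, level with it; the furniture and walls round the work are solid. World frame = base frame: x ahead of the robot, y to its left, z up, the work surface at z = 0. Lengths are in m, angles in rad, forces in N, time in s.
With the tool pointing down it reaches from about 0.35 to 0.775 m from the base axis. Payload 5.5 kg.
Tool frame: the origin (TCP) lies midway between the tips of the shut fingers; the grasp point (between the pads) lies 19 mm behind it; z points along the fingers, y is the line along which they close (so a half turn about z gives the same grasp; the last joint's range is limited). The gripper opens to 85 mm and grips with 20 to 120 N. Pads are 22 mm wide; open, the fingers measure 114 mm over their backs; the gripper's body (76 mm by 85 mm) begins 54 mm behind the grasp point. The pads swing forward as they close: fully open they stand 13 mm farther back than shut.
Start: joints at [1.119, 0.313, 0.046, 1.304, 0, 1.431], TCP at [0.176, 0.547, 0.231] pointing down, gripper open.
Joint ranges: [-2.76, 2.76], [-0.86, 1.69], [-1.03, 1.26], [-2.2, 2.34], [-1.47, 1.5], [-3.14, 3.14]. Speed limits (rad/s): [2.57, 2.57, 3.14, 3.14, 3.14, 3.14].

## Interface

Orientations are given as [roll, pitch, yaw] about the fixed x, y, z axes, in that order (R = Rz(yaw) Ry(pitch) Rx(roll)).
In Python, from rig import robot gives the robot as it stands.
- The arm moves only by the tool jog_arm, never from a script. Its argument "targets" is a list of rows, each a list of 3 entries, a list of its own where there are three numbers: the shift along the tool's x, y, z in m, then the turn, a rotation vector about the tool's x, y, z in degrees, then the closure, from 0 (fully open) to 1 (shut). In form: [[[tx, ty, tz], [wx, wy, wz], claw], ...]. A call has 1 to 12 rows; each row is the pose to reach, as a shift and turn from the pose commanded when the call began, along the tool's axes at that moment; what a row does not reach only later rows make up. A row lasts 1/12 s, in which the tool goes at most 41.7 mm and 7.16 degrees, less where a joint would pass 70% of its speed; a pose out of reach is approached as far as the arm can. A call with a gripper value outside its range is refused whole. The fingers move at their own pace and stop on an object; "grip_force" is the grip in N (left out, the last holds). Time passes only in rows, so rows that repeat a pose let the fingers close. It gives the time, the measured TCP pose, the force, the opening and the grip force at its end, in the units of the state.
- robot.state(): the state, without advancing time (a new reading comes with each control period).
- robot.snapshot(name): name is "scene" or "top" or "wrist"; returns the picture (420x560x3 uint8, blue, green, red); there is no depth.
- robot.camera_params(name): a dict with "intrinsics" (3x3 intrinsics, pixels), "pose" (4x4, takes a point from camera to world coordinates); the wrist camera has in their place "hand_eye" (4x4, takes a point from camera to tool coordinates, whose origin is the TCP and whose axes are the flange's). Camera axes: x right, y down, z forward; pixel columns grow to the right and rows downward; lengths in m; the calibration is good to about 2 mm. A picture is of the moment at which its call begins: read the wrist's pose just before it. camera_params takes no time and is no camera call.
- robot.hand_in(): hands the job in; it is judged then, once.
The state is a dict: "t": time; "joint_positions": joint angles; "qd": joint speeds; "joint_efforts": joint torques, N m; "eef_pos": TCP position; "tcp_rot": TCP orientation; "force": force on the tool from outside, world axes, zero at the start; "moment": the same for the moment, N m; "finger_gap": finger opening in m; "grasp_force": force on a finger pad.
Only numpy, scipy, OpenCV 4.12 (cv2) and the standard library are available. Lean on these libraries where they do the work, as an engineer would, in place of code of your own. Each camera call takes 0.05 s, during which the arm holds its last target. There are 200 camera calls.

## Working session

There is one attempt and no reset: what is moved stays moved. The work goes in short steps, Python scripts to look and compute and a tool call to move; the robot and the scene stay as the last step left them, time stands still between calls to the robot, and variables do not carry over. Pictures are saved under pics/ and viewed, at most 10 in all, crops included, and the job is handed in when it is done.

Besides the shell and the picture viewer there is one more tool, called after "Emit:" by a JSON object that holds its "op" and its "data". jog_arm: Moves the arm, as the interface text tells. Its arguments: {"type":"object","properties":{"targets":{"type":"array","items":{"type":"array"}},"grip_force":{"type":"number"}},"required":["targets"]}

```bash
mkdir -p pics; ls; python3 - <<'E'
from rig import robot
import cv2,numpy as np
np.set_printoptions(precision=4,suppress=True)
print(robot.state())
for n in("top","scene"):
    cv2.imwrite(f"pics/{n}0.png",robot.snapshot(n)); print(robot.camera_params(n))
print(robot.camera_params("wrist"))
E
```

```text
pics
{'t': 0.0, 'joint_positions': array([1.1194, 0.314 , 0.045 , 1.3036, 0.    , 1.4312]), 'qd': array([-0.0032,  0.0013,  0.0007,  0.0009, -0.0005,  0.0005]), 'joint_efforts': array([  0.0001, -48.0631,  29.8533,   0.0192,   0.    ,   0.    ]), 'eef_pos': array([0.1762, 0.5468, 0.2304]), 'tcp_rot': array([-3.1398, -0.0003,  2.8298]), 'force': array([0.3568, 0.2269, 0.8762]), 'moment': array([ 0.0088,  0.0154, -0.0495]), 'grasp_force': 0.0, 'finger_gap': 0.08547729898903526}
{'intrinsics': array([[398.0655,   0.    , 276.2215],
       [  0.    , 398.0655, 212.4984],
       [  0.    ,   0.    ,   1.    ]]), 'pose': array([[-0.0737, -0.9729,  0.2192,  0.3337],
       [-0.9973,  0.0713, -0.0188,  0.3228],
       [ 0.0027, -0.22  , -0.9755,  0.9136],
       [ 0.    ,  0.    ,  0.    ,  1.    ]])}
{'intrinsics': array([[522.564 ,   0.    , 281.239 ],
       [  0.    , 522.564 , 207.9688],
       [  0.    ,   0.    ,   1.    ]]), 'pose': array([[ 0.5976, -0.5143,  0.6152,  0.0024],
       [-0.8015, -0.4049,  0.4401, -0.0554],
       [ 0.0227, -0.7561, -0.6541,  0.6277],
       [ 0.    ,  0.    ,  0.    ,  1.    ]])}
{'intrinsics': array([[309.8272,   0.    , 277.5913],
       [  0.    , 309.8272, 212.4687],
       [  0.    ,   0.    ,   1.    ]]), 'hand_eye': array([[-0.0002, -0.9629, -0.27  ,  0.0693],
       [ 1.    , -0.0002,  0.    , -0.0002],
       [-0.0001, -0.27  ,  0.9629, -0.1427],
       [ 0.    ,  0.    ,  0.    ,  1.    ]])}
```

View pics/top0.png

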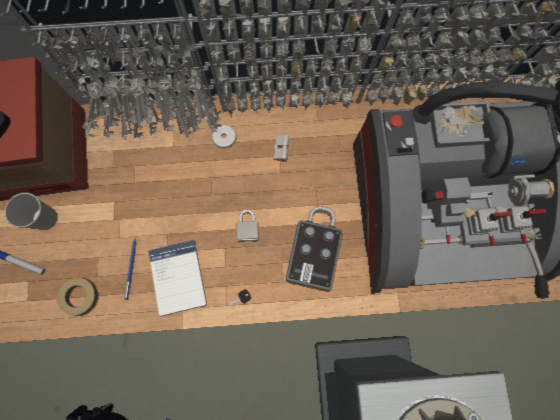

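View pics/scene0.png

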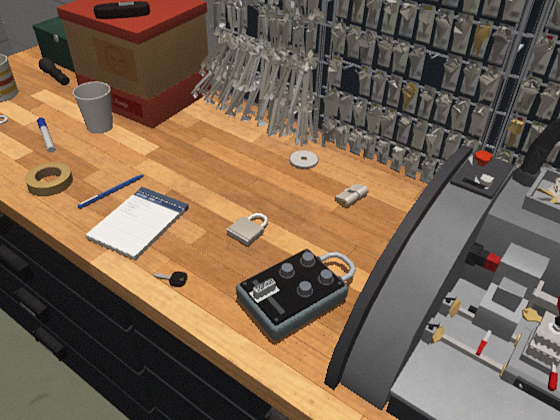

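The top view shows the safe with buttons near (309,231), (329,235), (305,249) and (325,254), and the catch near (307,271). The padlock is at (247,230), the key at (240,297), the cylinder at (281,148), and the key machine starts at about x=360. The scene view agrees: buttons at (307,258), (326,277), (287,269) and (305,288), catch at (265,289).

```bash
cat > h.py <<'E'
from rig import robot
import cv2,numpy as np
from scipy.spatial.transform import Rotation as R
np.set_printoptions(precision=4,suppress=True)
def cam(n):
    p=robot.camera_params(n)
    if n!="wrist": return p["intrinsics"],p["pose"]
    s=robot.state(); T=np.eye(4); T[:3,:3]=R.from_euler("xyz",s["tcp_rot"]).as_matrix(); T[:3,3]=s["eef_pos"]
    return p["intrinsics"],T@p["hand_eye"]
def ray(K,P,uv,z):
    d=P[:3,:3]@np.linalg.solve(K,[*uv,1.]); o=P[:3,3]
    return (o+d*(z-o[2])/d[2])
def proj(K,P,X):
    q=K@(P[:3,:3].T@(np.asarray(X)-P[:3,3])); return q[:2]/q[2]
B=np.array([[46,22],[46,-22],[6,22],[6,-22]])/1000.   # FL FR NL NR
def fit(W):   # 2D rigid fit safe->world
    W=np.asarray(W)[:,:2]; a=B-B.mean(0); w=W-W.mean(0)
    yaw=np.arctan2((a[:,0]*w[:,1]-a[:,1]*w[:,0]).sum(),(a*w).sum())
    c,s=np.cos(yaw),np.sin(yaw); M=np.array([[c,-s],[s,c]])
    t=W.mean(0)-M@B.mean(0); return yaw,t,(W-(B@M.T+t))*1000
def tool(X):  # world shift -> tool axes
    s=robot.state(); return R.from_euler("xyz",s["tcp_rot"]).inv().apply(np.asarray(X)-s["eef_pos"])
E
python3 - <<'E'
from h import *
for n,uv in(("top",[(309,231),(329,235),(305,249),(325,254)]),("scene",[(307,258),(326,277),(287,269),(305,288)])):
    K,P=cam(n); W=[ray(K,P,p,.048) for p in uv]; y,t,r=fit(W); print(n,np.degrees(y),t); print(r)
    print({k:ray(K,P,p,.01)[:2] for k,p in dict(top=dict(pad=(247,230),key=(240,297),cyl=(281,148),mach=(360,250)),scene=dict(pad=(243,230),key=(175,280)))[n].items()} if n=="top" else "")
E
```

```text
top -17.279110436656854 [0.4303 0.2295]
[[ 0.4664  0.1436]
 [ 1.4116 -0.9516]
 [-0.4264  0.6391]
 [-1.4516  0.1688]]
{'pad': array([0.5005, 0.3755]), 'key': array([0.3509, 0.3997]), 'cyl': array([0.6952, 0.2821]), 'mach': array([0.4354, 0.1213])}
scene -17.907620028957467 [0.4278 0.2256]
[[-0.1684  1.4324]
 [-1.1727 -0.7608]
 [ 0.8142 -0.1045]
 [ 0.5269 -0.5672]]
```

Emit:
{"op": "jog_arm", "data": {"targets": [[[-0.025,-0.02,0.003],[0,0,0],1],[[-0.055,-0.045,0.006],[0,0,0],1],[[-0.083,-0.068,0.009],[0,0,0],1],[[-0.111,-0.091,0.012],[0,0,0],1],[[-0.139,-0.114,0.015],[0,0,0],1],[[-0.166,-0.137,0.018],[0,0,0],1],[[-0.194,-0.16,0.021],[0,0,0],1],[[-0.222,-0.182,0.024],[0,0,0],1],[[-0.25,-0.205,0.027],[0,0,0],1],[[-0.27,-0.222,0.03],[0,0,0],1],[[-0.277,-0.228,0.03],[0,0,0],1],[[-0.277,-0.228,0.03],[0,0,0],1]]}}

```text
t: 1.1
eef_pos: [0.3708, 0.2437, 0.2009]
tcp_rot: [-3.141, -0.001, 2.826]
force: [-0.4, 0.0, 0.1]
finger_gap: 0.0002
grasp_force: 0.0
```

```bash
python3 - <<'E'
from h import *
print(robot.state())
cv2.imwrite("pics/w1.png",robot.snapshot("wrist"))
K,P=cam("wrist")
for x,y in B: 
    M=R.from_euler("z",-17.5,degrees=True).apply([x,y,.048])+[.429,.2275,0]; print(proj(K,P,M))
E
```

```text
{'t': 1.1, 'joint_positions': array([ 0.4003,  0.0735, -0.3275,  1.1706, -0.0001,  0.716 ]), 'qd': array([ 0.0573, -0.0011,  0.0082,  0.0074,  0.0198,  0.0378]), 'joint_efforts': array([ -1.1722, -33.2757,  28.8927,  -0.0494,  -0.1543,  -0.2767]), 'eef_pos': array([0.3708, 0.2437, 0.2009]), 'tcp_rot': array([-3.141 , -0.0006,  2.8259]), 'force': array([-0.4253,  0.0126,  0.0968]), 'moment': array([ 0.0371, -0.025 , -0.0283]), 'grasp_force': 0.0, 'finger_gap': 0.00021231319637205173}
[300.1929 296.4356]
[259.1874 296.7644]
[300.6055 262.1377]
[258.2276 262.4882]
```

View pics/w1.png

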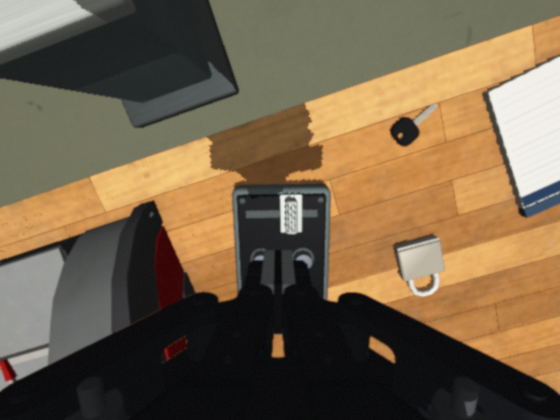

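The wrist view is upside down, with the near side at the top. It shows the catch at about (291,215) and the near buttons at about (258,258) and (303,260), partly behind the fingers. I'll shift 0.1 m further away so the whole face shows.

Emit:
{"op": "jog_arm", "data": {"targets": [[[-0.03,0,0],[0,0,0],1],[[-0.065,0,0],[0,0,0],1],[[-0.095,0,0],[0,0,0],1],[[-0.1,0,0],[0,0,0],1],[[-0.1,0,0],[0,0,0],1],[[-0.1,0,0],[0,0,0],1]]}}

```text
t: 1.65
eef_pos: [0.4641, 0.2157, 0.2009]
tcp_rot: [-3.141, -0.002, 2.831]
force: [0.8, -0.3, -0.6]
finger_gap: -0.0004
grasp_force: 0.0
```

```bash
python3 - <<'E'
from h import *
K,P=cam("wrist"); s=robot.state(); im=robot.snapshot("wrist")
print(s["eef_pos"],s["tcp_rot"],s["qd"])
cv2.imwrite("pics/w2.png",im); np.savez("w2.npz",K=K,P=P)
for x,y in B: 
    M=R.from_euler("z",-17.5,degrees=True).apply([x,y,.048])+[.429,.2275,0]; print(proj(K,P,M))
cv2.imwrite("pics/w2c.png",cv2.resize(im[60:300,180:380],None,fx=2.5,fy=2.5,interpolation=cv2.INTER_CUBIC))
E
```

```text
[0.4641 0.2157 0.2009] [-3.1412 -0.0018  2.8311] [ 0.0089 -0.0197 -0.0206  0.0027 -0.0016 -0.005 ]
[300.8187 208.0989]
[256.2392 208.3209]
[301.4437 167.4737]
[255.2435 167.714 ]
```

View pics/w2c.png

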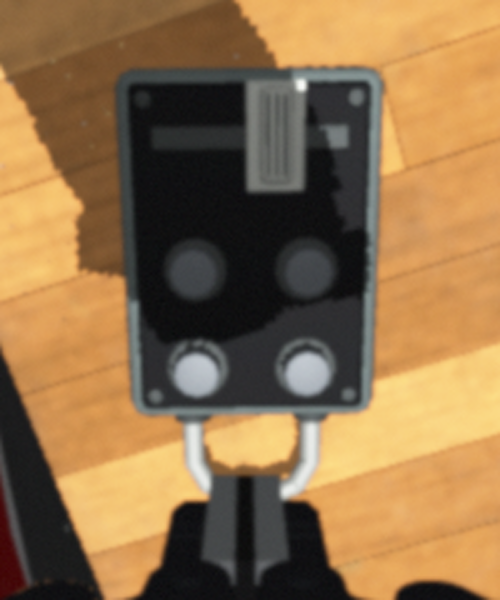

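The crop shows button tops (in crop pixels) at FL (305,373), FR (197,375), NL (306,271) and NR (194,271). The catch covers x 247–305, y 80–192. I'll refine these with local masks.

```bash
python3 - <<'E'
from h import *
d=np.load("w2.npz"); K,P=d["K"],d["P"]; im=cv2.imread("pics/w2.png"); g=cv2.cvtColor(im,cv2.COLOR_BGR2GRAY)
S=4; W=[]
for n,(u,v) in zip(("FL","FR","NL","NR"),[(302,209),(259,209),(302,168),(258,168)]):
    p=cv2.resize(g[v-14:v+15,u-14:u+15],None,fx=S,fy=S,interpolation=cv2.INTER_CUBIC)
    c0=p[50:66,50:66].mean(); th=c0*(.72 if n[0]=="F" else .85)
    m=(p>th).astype(np.uint8); m=cv2.morphologyEx(m,cv2.MORPH_OPEN,np.ones((9,9)))
    k,l,st,ce=cv2.connectedComponentsWithStats(m); i=l[58,58]
    uv=(np.array(ce[i])+.5)/S-.5+[u-14,v-14]; w=ray(K,P,uv,.048); W.append(w)
    print(n,uv,c0,st[i,2:]/S,w)
y,t,r=fit(W); print(np.degrees(y),t); print(r)
p=cv2.resize(g[85:145,265:315],None,fx=S,fy=S,interpolation=cv2.INTER_CUBIC)
print("row profile", g[125,268:312], g[110,268:312])
M=R.from_euler("z",y)
for uv in [(278.8,125),(302,125),(290.5,136.5),(290.5,92)]:
    w=ray(K,P,uv,.053); print("catch",uv,M.inv().apply(w-[*t,0])*1000)
for n,q in(("FL",[.046,.022,.048]),("NR",[.006,-.022,.048]),("FR",[.046,-.022,.048]),("C",[-.046,.043,.043]),("Cend",[-.046,.005,.043])):
    w=M.apply(q)+[*t,0]; print(n,w,tool(w))
# machine height: red knob
o=[];D=[]
for n,uv in(("top",(396,121)),("scene",(483,157))):
    K,P=cam(n); o.append(P[:3,3]); q=P[:3,:3]@np.linalg.solve(K,[*uv,1]); D.append(q/np.linalg.norm(q))
A=sum(np.eye(3)-np.outer(q,q) for q in D); b=sum((np.eye(3)-np.outer(q,q))@c for q,c in zip(D,o)); print("knob",np.linalg.solve(A,b))
E
```

```text
FL [302.5564 209.0387] 192.62890625 [ 17.25  16.5  897.25] [0.4809 0.236  0.048 ]
FR [258.2252 209.5221] 190.9296875 [ 17.   16.5 890. ] [0.468  0.1942 0.048 ]
NL [302.9623 168.2795] 69.984375 [ 17.5   17.5  977.75] [0.4425 0.2478 0.048 ]
NR [256.9024 168.726 ] 70.015625 [ 17.5   17.75 973.  ] [0.4295 0.2059 0.048 ]
-17.124334200804626 [0.4304 0.2286]
[[ 0.0987 -0.1048]
 [ 0.1407  0.0937]
 [-0.0909 -0.0549]
 [-0.1485  0.066 ]]
row profile [ 13  16  15  16  17  15  17  17  17  31  68 104 120 123 120 109  99 102
 101  93 104 105  96  98 105  92  85  97 104 111 117 119 110  85  49  24
  14  18  19  17  18  18  16  17] [ 30  30  30  30  32  34  34  33  33  46  75 109 122 126 122 110 102  99
  90  86 103 108  97  98 106  95  87  98 106 112 120 121 114  93  62  41
  35  36  40  53  71  78  87  94]
catch (278.8, 125) [-34.0122  -0.6935  53.    ]
catch (302, 125) [-33.7653  20.2551  53.    ]
catch (290.5, 136.5) [-23.7961   9.8651  53.    ]
catch (290.5, 92) [-61.8013   9.8883  53.    ]
FL [0.4808 0.2361 0.048 ] [-0.0103  0.0247  0.153 ]
NR [0.4296 0.2058 0.048 ] [ 0.0292 -0.0198  0.1531]
FR [0.4679 0.1941 0.048 ] [-0.0108 -0.0193  0.153 ]
C [0.3991 0.2833 0.043 ] [0.0819 0.0447 0.1582]
Cend [0.3879 0.247  0.043 ] [0.0815 0.0067 0.1582]
knob [0.653  0.0683 0.2126]
```

The safe fits to within 0.15 mm: yaw −17.1°, origin (0.430, 0.229), consistent with the other cameras. I'll go above the far left button.

Emit:
{"op": "jog_arm", "data": {"targets": [[[-0.005,0.012,0.03],[0,0,0],1],[[-0.01,0.025,0.06],[0,0,0],1],[[-0.01,0.025,0.09],[0,0,0],1],[[-0.01,0.025,0.12],[0,0,0],1],[[-0.01,0.025,0.137],[0,0,0],1],[[-0.01,0.025,0.143],[0,0,0],1],[[-0.01,0.025,0.143],[0,0,0],1],[[-0.01,0.025,0.143],[0,0,0],1]]}}

```text
t: 2.37
eef_pos: [0.4821, 0.2361, 0.0592]
tcp_rot: [3.141, 0.0, 2.831]
force: [0.4, -0.6, 0.1]
finger_gap: 0.0002
grasp_force: 0.0
```

Emit:
{"op": "jog_arm", "data": {"targets": [[[0.001,0,0.005],[0,0,0],1],[[0.001,0,0.008],[0,0,0],1],[[0.001,0,0.01],[0,0,0],1],[[0.001,0,0.0115],[0,0,0],1],[[0.001,0,0.013],[0,0,0],1],[[0.001,0,0.0145],[0,0,0],1],[[0.001,0,0.016],[0,0,0],1],[[0.001,0,0.0175],[0,0,0],1],[[0.001,0,0.0185],[0,0,0],1],[[0.001,0,0.019],[0,0,0],1],[[0.001,0,0.019],[0,0,0],1]]}}

```text
t: 3.28
eef_pos: [0.4819, 0.2358, 0.0396]
tcp_rot: [3.141, 0.001, 2.83]
force: [-0.4, -1.0, 6.0]
finger_gap: 0.0001
grasp_force: 2.8
```

6 N exceeds the 3.5 N friction, so far left has bottomed. Next, lift and move over near right.

Emit:
{"op": "jog_arm", "data": {"targets": [[[0,0,-0.01],[0,0,0],1],[[0,0,-0.025],[0,0,0],1],[[0,0,-0.03],[0,0,0],1],[[0.015,-0.016,-0.03],[0,0,0],1],[[0.03,-0.033,-0.03],[0,0,0],1],[[0.0405,-0.0445,-0.028],[0,0,0],1],[[0.0405,-0.0445,-0.022],[0,0,0],1],[[0.0405,-0.0445,-0.018],[0,0,0],1],[[0.0405,-0.0445,-0.018],[0,0,0],1],[[0.0405,-0.0445,-0.018],[0,0,0],1]]}}

```text
t: 4.12
eef_pos: [0.4303, 0.2061, 0.0571]
tcp_rot: [3.141, 0.0, 2.83]
force: [-0.9, 0.1, -0.0]
finger_gap: 0.0003
grasp_force: 0.0
```

```bash
python3 - <<'E'
from h import *
print(tool([.4296,.2058,.0395]))
cv2.imwrite("pics/s2.png",cv2.resize(robot.snapshot("scene")[200:360,200:400],None,fx=3,fy=3))
E
```

```text
[ 0.0005 -0.0005  0.0176]
```

View pics/s2.png

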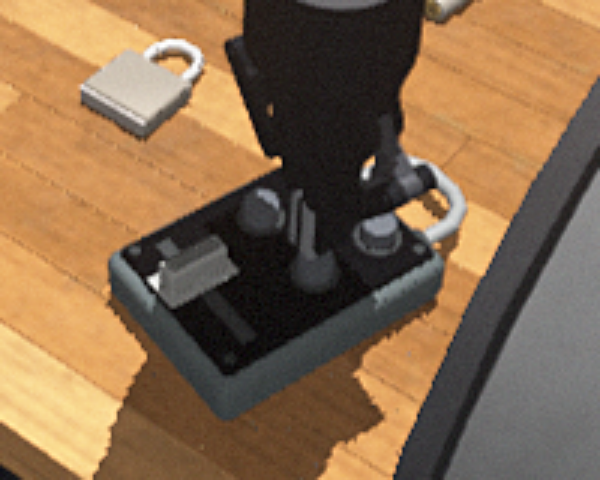

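The crop shows the fingers over near right at about (315,265), far right still up at (378,235) and near left up at (262,212). The catch is a low plate with a tab at about (193,270). Far left is hidden behind the gripper. Pressing near right.

Emit:
{"op": "jog_arm", "data": {"targets": [[[0.0005,-0.0005,0.004],[0,0,0],1],[[0.0005,-0.0005,0.007],[0,0,0],1],[[0.0005,-0.0005,0.0085],[0,0,0],1],[[0.0005,-0.0005,0.01],[0,0,0],1],[[0.0005,-0.0005,0.0115],[0,0,0],1],[[0.0005,-0.0005,0.013],[0,0,0],1],[[0.0005,-0.0005,0.0145],[0,0,0],1],[[0.0005,-0.0005,0.016],[0,0,0],1],[[0.0005,-0.0005,0.017],[0,0,0],1],[[0.0005,-0.0005,0.0178],[0,0,0],1],[[0.0005,-0.0005,0.0178],[0,0,0],1],[[0.0005,-0.0005,0.0178],[0,0,0],1]]}}

```text
t: 5.17
eef_pos: [0.4287, 0.2055, 0.0397]
tcp_rot: [3.141, 0.0, 2.83]
force: [-1.8, -0.0, 5.0]
finger_gap: 0.0003
grasp_force: 2.6
```

Emit:
{"op": "jog_arm", "data": {"targets": [[[0,0,0.0007],[0,0,0],1],[[0,0,0.0007],[0,0,0],1],[[0,0,0.0007],[0,0,0],1]]}}

```text
t: 5.42
eef_pos: [0.4287, 0.2055, 0.0392]
tcp_rot: [3.141, 0.0, 2.83]
force: [-3.3, 0.6, 7.1]
finger_gap: 0.0004
grasp_force: 3.6
```

Emit:
{"op": "jog_arm", "data": {"targets": [[[0,0,-0.01],[0,0,0],1],[[0,0,-0.025],[0,0,0],1],[[0,0,-0.03],[0,0,0],1],[[-0.015,0,-0.03],[0,0,0],1],[[-0.03,0.001,-0.03],[0,0,0],1],[[-0.0405,0.001,-0.028],[0,0,0],1],[[-0.0405,0.001,-0.022],[0,0,0],1],[[-0.0405,0.001,-0.018],[0,0,0],1],[[-0.0405,0.001,-0.018],[0,0,0],1],[[-0.0405,0.001,-0.018],[0,0,0],1]]}}

```text
t: 6.25
eef_pos: [0.4659, 0.1939, 0.0558]
tcp_rot: [-3.14, -0.002, 2.83]
force: [0.1, 0.5, 0.2]
finger_gap: -0.0
grasp_force: 0.0
```

```bash
python3 - <<'E'
from h import *
print(tool([.4679,.1941,.0395]))
cv2.imwrite("pics/s3.png",cv2.resize(robot.snapshot("scene")[200:360,200:400],None,fx=3,fy=3))
E
```

```text
[-0.0018  0.0008  0.0163]
```

View pics/s3.png

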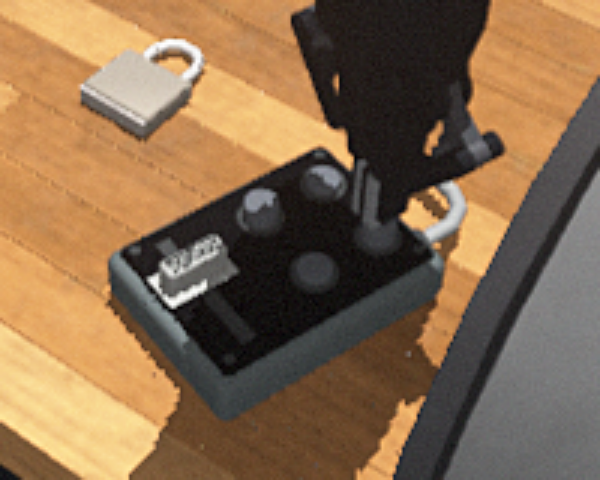

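Far left (325,182) and near right (315,272) are clearly down, near left (262,210) is up, and the fingers are over far right (380,235). Pressing far right.

Emit:
{"op": "jog_arm", "data": {"targets": [[[-0.0015,0.001,0.003],[0,0,0],1],[[-0.0015,0.001,0.006],[0,0,0],1],[[-0.0015,0.001,0.0075],[0,0,0],1],[[-0.0015,0.001,0.009],[0,0,0],1],[[-0.0015,0.001,0.0105],[0,0,0],1],[[-0.0015,0.001,0.012],[0,0,0],1],[[-0.0015,0.001,0.0135],[0,0,0],1],[[-0.0015,0.001,0.015],[0,0,0],1],[[-0.0015,0.001,0.016],[0,0,0],1],[[-0.0015,0.001,0.0168],[0,0,0],1],[[-0.0015,0.001,0.0168],[0,0,0],1],[[-0.0015,0.001,0.0168],[0,0,0],1]]}}

```text
t: 7.3
eef_pos: [0.4692, 0.1945, 0.04]
tcp_rot: [3.141, -0.0, 2.83]
force: [-2.3, 0.6, 4.4]
finger_gap: -0.0
grasp_force: 2.0
```

Emit:
{"op": "jog_arm", "data": {"targets": [[[0,0,0.001],[0,0,0],1],[[0,0,0.001],[0,0,0],1],[[0,0,0.001],[0,0,0],1]]}}

```text
t: 7.55
eef_pos: [0.4692, 0.1945, 0.0393]
tcp_rot: [3.141, -0.0, 2.83]
force: [-2.8, 0.2, 6.8]
finger_gap: 0.0
grasp_force: 3.4
```

Emit:
{"op": "jog_arm", "data": {"targets": [[[0,0,-0.01],[0,0,0],1],[[0,0,-0.03],[0,0,0],1],[[0,0,-0.045],[0,0,0],1],[[0.023,0.015,-0.05],[0,0,0],1],[[0.047,0.031,-0.05],[0,0,0],1],[[0.07,0.047,-0.05],[0,0,0],1],[[0.09,0.06,-0.05],[0,0,0],1],[[0.094,0.063,-0.05],[0,0,0],1],[[0.094,0.063,-0.05],[0,0,0],1],[[0.094,0.063,-0.05],[0,0,0],1]]}}

```text
t: 8.38
eef_pos: [0.3998, 0.2832, 0.0892]
tcp_rot: [3.141, 0.001, 2.83]
force: [0.2, 0.1, -0.8]
finger_gap: 0.0001
grasp_force: 0.0
```

```bash
python3 - <<'E'
from h import *
print(tool([.3991,.2833,.043]),tool([.3879,.2470,.043]))
cv2.imwrite("pics/s4.png",cv2.resize(robot.snapshot("scene")[200:360,200:400],None,fx=3,fy=3))
E
```

```text
[ 0.0007 -0.0001  0.0462] [ 0.0003 -0.0381  0.0462]
```

View pics/s4.png

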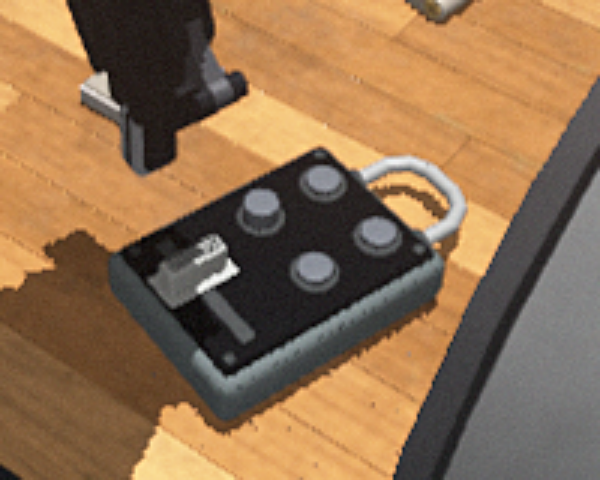

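All three code buttons are down at (322,182), (378,233) and (315,270), and near left (260,208) is up. The catch is still at the left. Going down beside it.

Emit:
{"op": "jog_arm", "data": {"targets": [[[0.0005,0,0.015],[0,0,0],1],[[0.0005,0,0.03],[0,0,0],1],[[0.0005,0,0.04],[0,0,0],1],[[0.0005,0,0.044],[0,0,0],1],[[0.0005,0,0.046],[0,0,0],1],[[0.0005,0,0.046],[0,0,0],1],[[0.0005,0,0.046],[0,0,0],1]]}}

```text
t: 9.02
eef_pos: [0.3992, 0.2834, 0.0434]
tcp_rot: [3.141, 0.0, 2.829]
force: [0.3, -0.2, -0.8]
finger_gap: -0.0003
grasp_force: 0.0
```

Emit:
{"op": "jog_arm", "data": {"targets": [[[0,-0.003,0],[0,0,0],1],[[0,-0.006,0],[0,0,0],1],[[0,-0.009,0],[0,0,0],1],[[0,-0.012,0],[0,0,0],1],[[0,-0.015,0],[0,0,0],1],[[0,-0.017,0],[0,0,0],1],[[0,-0.019,0],[0,0,0],1],[[0,-0.02,0],[0,0,0],1],[[0,-0.02,0],[0,0,0],1]]}}

```text
t: 9.77
eef_pos: [0.3927, 0.2644, 0.0432]
tcp_rot: [3.141, 0.0, 2.83]
force: [1.5, 1.9, 1.3]
finger_gap: -0.0002
grasp_force: 0.7
```

Emit:
{"op": "jog_arm", "data": {"targets": [[[0,-0.002,0],[0,0,0],1],[[0,-0.004,0],[0,0,0],1],[[0,-0.006,0],[0,0,0],1],[[0,-0.008,0],[0,0,0],1],[[0,-0.01,0],[0,0,0],1],[[0,-0.012,0],[0,0,0],1],[[0,-0.014,0],[0,0,0],1],[[0,-0.016,0],[0,0,0],1],[[0,-0.017,0],[0,0,0],1],[[0,-0.017,0],[0,0,0],1]]}}

```text
t: 10.6
eef_pos: [0.3874, 0.2479, 0.0431]
tcp_rot: [-3.141, 0.0, 2.829]
force: [0.7, 1.6, 1.7]
finger_gap: -0.0003
grasp_force: 0.8
```

```bash
python3 - <<'E'
from h import *
print(R.from_euler("z",17.12,degrees=True).apply(robot.state()["eef_pos"]-[.4304,.2286,0])*1000)
cv2.imwrite("pics/s5.png",cv2.resize(robot.snapshot("scene")[200:360,200:400],None,fx=3,fy=3))
E
```

```text
[-46.7468   5.7768  43.0654]
```

View pics/s5.png

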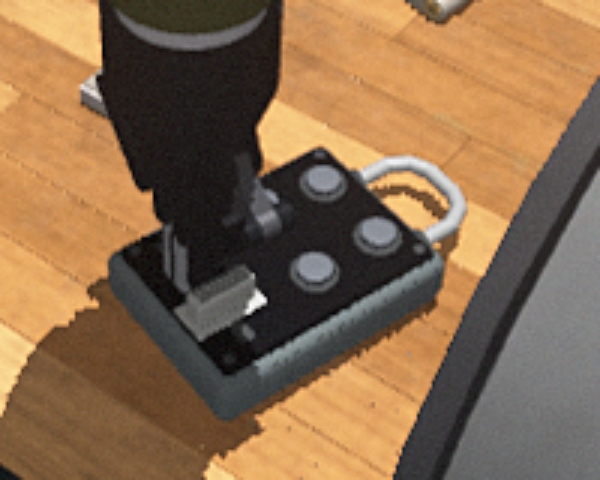

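The catch tab is now at about (222,293), roughly 23 mm across, and the safe hasn't moved. I'll keep going, watching the force.

Emit:
{"op": "jog_arm", "data": {"targets": [[[0,-0.0015,0],[0,0,0],1],[[0,-0.003,0],[0,0,0],1],[[0,-0.004,0],[0,0,0],1],[[0,-0.005,0],[0,0,0],1],[[0,-0.005,0],[0,0,0],1]]}}

```text
t: 11.07
eef_pos: [0.3864, 0.2445, 0.0432]
tcp_rot: [3.139, 0.0, 2.83]
force: [2.0, 4.4, -0.3]
finger_gap: 0.0002
grasp_force: 2.5
```

Emit:
{"op": "jog_arm", "data": {"targets": [[[0,-0.0005,0],[0,0,0],1],[[0,-0.001,0],[0,0,0],1],[[0,-0.0015,0],[0,0,0],1],[[0,-0.0015,0],[0,0,0],1]]}}

```text
t: 11.4
eef_pos: [0.3861, 0.2432, 0.0432]
tcp_rot: [3.139, 0.0, 2.83]
force: [2.2, 6.4, -1.3]
finger_gap: -0.0001
grasp_force: 2.6
```

The force climbed well above 2 N, so the catch is at its stop. I'll back off, rise and check.

Emit:
{"op": "jog_arm", "data": {"targets": [[[0,0.004,0],[0,0,0],1],[[0,0.012,0],[0,0,0],1],[[0,0.015,-0.01],[0,0,0],1],[[0,0.015,-0.04],[0,0,0],1],[[0,0.015,-0.075],[0,0,0],1],[[-0.02,0.012,-0.105],[0,0,0],1],[[-0.045,0.008,-0.13],[0,0,0],1],[[-0.07,0.004,-0.15],[0,0,0],1],[[-0.083,0,-0.157],[0,0,0],1],[[-0.083,0,-0.157],[0,0,0],1],[[-0.083,0,-0.157],[0,0,0],1]]}}

```text
t: 12.32
eef_pos: [0.4643, 0.2163, 0.1996]
tcp_rot: [-3.141, -0.001, 2.829]
force: [-0.5, 0.9, -0.6]
finger_gap: -0.0
grasp_force: 0.0
```

```bash
python3 - <<'E'
from h import *
K,P=cam("wrist"); s=robot.state(); im=robot.snapshot("wrist"); print(s["eef_pos"],s["force"])
cv2.imwrite("pics/w6.png",im)
M=R.from_euler("z",-17.12,degrees=True)
for q in(-.015,-.011):
  print("catch centre at y=",q,proj(K,P,M.apply([-.044,q,.053])+[.4304,.2286,0]))
c=proj(K,P,M.apply([0,0,.036])+[.4304,.2286,0]); print("safe centre",c)
for z,n in((.041,"down"),(.048,"up")): print(n,[proj(K,P,M.apply([x,y,z])+[.4304,.2286,0]).round(1) for x,y in B])
u,v=(c-[100,120]).astype(int); print("crop origin",u,v)
cv2.imwrite("pics/w6c.png",cv2.resize(im[max(v,0):v+240,u:u+200],None,fx=2.5,fy=2.5,interpolation=cv2.INTER_CUBIC))
cv2.imwrite("pics/s6.png",cv2.resize(robot.snapshot("scene")[200:360,200:400],None,fx=3,fy=3))
E
```

```text
[0.4643 0.2163 0.1996] [-0.5346  0.9427 -0.6038]
catch centre at y= -0.015 [261.7675 113.5019]
catch centre at y= -0.011 [266.2591 113.4339]
safe centre [279.1754 160.9815]
down [array([301.7, 207.3]), array([257.9, 207.9]), array([301.9, 167.4]), array([256.6, 168.1])]
up [array([302.2, 209.1]), array([257.5, 209.7]), array([302.5, 168.4]), array([256.1, 169.1])]
crop origin 179 40
```

View pics/w6c.png

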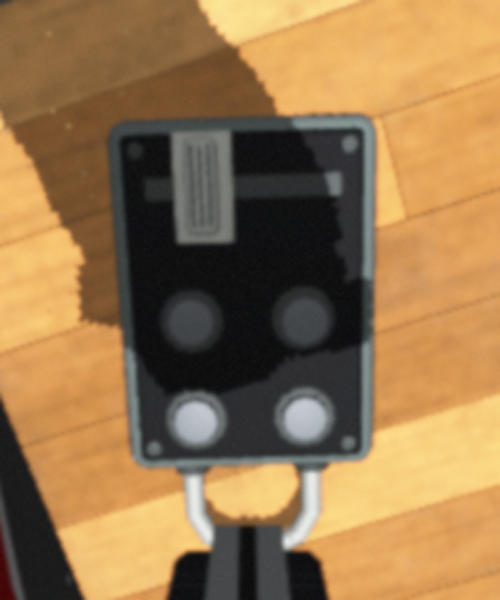

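The catch centre is at full-frame column 260.2, against 261.8 expected for fully across and 266.3 for 26 mm. The three code buttons are down, near left is up, and the safe is in place. Handing in.

```bash
python3 -c "
from rig import robot
print(robot.hand_in())"
```

```text
the job is handed in; nothing more can be done
None
```

I handed the job in at about 12 s, but no verdict came back: far left, near right and far right were pressed in order and look down, near left is up, the catch is fully across, and the safe, last measured about 1 mm from its start, is the only thing the arm touched.

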